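Turn the dough former's lock ring home with the right pin spanner

TASK

On the packing bench, take the larger of the two pin spanners from the white tool rest by its T-handle and lower it upright onto the die head so that both of its pins sit fully down in the lock ring's two holes. Only then turn the lock ring with it clockwise, seen from above, until the ring's lug is up against the stop, and let go, leaving the spanner standing in the holes. Leave the small spanner where it is on the rest.

Things in the scene. Friction and masses are not known exactly. Their poses are not given: they have to be found in the camera images.
- large_spanner: larger steel pin spanner, 0.45 kg, upright on the white rest's saddle (36 mm long in x). Crossbar 130 x 34 x 12 mm along x; two pins, diameter 12, reach 22 mm below it at x = +50 and -50. A stem (diameter 18) carries the T-handle bar above: 90 (x) x 22 (y) x 20 mm, its centre 70 mm above the origin. Origin: middle of the crossbar's underside, starts 44 mm above the table; z up.
- small_spanner: smaller steel pin spanner, 140 mm beside the large one on the same rest, not to be used: its pins are too close for the ring. Same build and height and same T-handle, but the crossbar is 94 mm long and the pins are at x = +32 and -32 mm. Origin: middle of the crossbar's underside; z up.
- ring_top (a point): centre of the lock ring's top face, 78 mm above the table. The ring is a steel collar, diameter 144 mm, on the fixed white die head. Two holes, diameter 26, 24 mm deep, open upwards at x = +50 and -50 mm; z up; axes turn with the ring. A lug on its rim at +y runs between two dark stop posts on the head, 75 mm high. All else is lower than the top face.
- lock_ring (a joint): angle of the lock ring, rad; grows as it turns clockwise seen from above, 0 to 1.0 (home: lug on the stop); starts at 0 to 0.3. Stiff, about 0.35 N m; stays where it is left. The holes are 14 mm wider than the pins: a centred spanner turns about 0.14 rad before it drives the ring, and stays that much ahead of it.
There are look-alikes about, which are no part of the job. What is shaped like the large_spanner but blue is not meant.

How it is judged:
By the outcome, as a careful person would: the job done as asked, in the order asked, and still so for the second after the job is handed in, with the robot touching nothing.
It also fails if it takes over 42 s, if anything falls off the work surface, if the arm or the gripper's body presses on something with over 40 N, if the wrist force passes 120 N, or if a joint passes its speed limit or range.

ROBOT

A 6-joint arm with a two-finger parallel gripper is mounted at the origin on the work surface. World frame = base frame: x ahead of the robot, y to its left, z up, the work surface at z = 0. Lengths are in m, angles in rad, forces in N, time in s.
With the tool pointing down it reaches from about 0.275 to 0.975 m from the base axis. Payload 8.4 kg.
Tool frame: the origin (TCP) lies between the finger pads; the fingertips stand 14 mm ahead of it and the grasp point (between the pads) lies 5 mm behind it; z points along the fingers, x is the direction in which the jaws open and shut, and the axes are right-handed (so a half turn about z gives the same grasp; the last joint's range is limited). The gripper opens to 92 mm and grips with 3 to 60 N. Pads are 20 mm wide; open, the fingers measure 128 mm over their backs; the gripper's body (75 mm by 189 mm) begins 69 mm behind the grasp point.
Start: joints at [-1.14, 0.353, 1.633, -0, 1.155, -0.002], TCP at [0.262, -0.567, 0.229] pointing down, gripper open.
Joint ranges: [-2.63, 2.63], [-0.92, 2.1], [0.06, 2.66], [-1.3, 4.44], [0, 2.69], [-3.02, 3.02]. Speed limits (rad/s): [2.22, 2.22, 2.79, 3.14, 3.14, 3.14].

INTERFACE

Orientations are given as a rotation vector (axis times angle).
In Python, from bench import * gives the robot as it stands.
- The arm moves only by the shell command python3 -m crank 'ROWS'. ROWS is JSON, a list that holds one entry, the list of rows, each a list of 7 numbers: the finger opening in cm, from 0 to 9.19, then the shift along the tool's x, y, z in cm, then the turn, a rotation vector about the tool's x, y, z in degrees. A call has 1 to 5 rows; each row is the pose to reach, as a shift and turn from the pose measured when the call began, along the tool's axes at that moment; what a row does not reach only later rows make up. A row lasts 1/10 s, in which the tool goes at most 50 mm and 8.59 degrees, less where a joint would pass 70% of its speed; a pose out of reach is approached as far as the arm can. A call with a gripper value outside its range is refused whole. The fingers move at their own pace and stop on an object; the grip force is fixed at half the most. Time passes only in rows, so rows that repeat a pose let the fingers close. It gives the time, the measured TCP pose, the force and the opening at its end, in the units of the state.
- sense(): the state, without advancing time (a new reading comes with each control period).
- get_image(name): name is "scene" or "top" or "wrist"; returns a dict with "pixels" (384x512x3 uint8, blue, green, red), "K" (3x3 intrinsics, pixels), "extrinsics" (4x4, takes a point from camera to world coordinates); the wrist camera has in their place "tool_from_camera" (4x4, takes a point from camera to tool coordinates, whose origin is the TCP and whose axes are the tool frame's). Camera axes: x right, y down, z forward; pixel columns grow to the right and rows downward; lengths in m; the calibration is good to about 2 mm. A picture is of the moment at which its call begins: read the wrist's pose just before it. There is no depth.
- sign_off(): hands the job in, once; it reports no verdict.
Trained networks look in a picture, given as the dict that the camera call returned (one of the last four; its "shot" number tells which), for a name from the list of things; names that differ only in an ending like _2 or _b are one class to them, and where a whole thing is asked for, a point or a joint stands for the part that bears it (a point fixed in the world has none). Each returns a list of dicts, best first, with "confidence" (0 to 1); they miss things now and then, are a little off and sometimes report something else, mostly with a low value. They report only what shows in the picture. A call takes as long as a camera call. They do not tell look-alikes from the thing itself.
- spot_in(thing, picture): "xyz" ([x, y, z] in m, in world coordinates, good to about 4 mm: the middle of the surface that is visible of it).
- outline_of(thing, picture): "mask" (384x512 bool, what is visible of it).
The state is a dict: "t": time; "joints": joint angles; "joint_vel": joint speeds; "joint_torque": joint torques, N m; "ee_pos": TCP position; "tool_rot": TCP orientation; "contact_force": force on the tool from outside, world axes, zero at the start; "wrist_torque": the same for the moment, N m; "opening": finger opening in m.
Only numpy, scipy, OpenCV 4.12 (cv2) and the standard library are available. Lean on these libraries where they do the work, as an engineer would, in place of code of your own. Each camera call takes 0.05 s, during which the arm holds its last target. There are 200 camera calls.

## Working session

There is one attempt and no reset: what is moved stays moved. The work goes in short steps, Python scripts to look and compute and a shell command to move; the robot and the scene stay as the last step left them, time stands still between calls to the robot, and variables do not carry over. Pictures are saved under pics/ and viewed, about 8 in all and at most 12, crops included, and the job is handed in when it is done.

```bash
mkdir -p pics; python3 - <<'E'
from bench import *
import cv2,numpy as np
s=sense();print(s['t'],s['ee_pos'],s['tool_rot'],s['opening'])
for n in('top','scene'):
    p=get_image(n);cv2.imwrite(f'pics/{n}1.png',p['pixels']);print(n,p['K'].tolist() if hasattr(p['K'],'tolist') else p['K'],np.round(p['extrinsics'],4).tolist())
    for t in('large_spanner','small_spanner','ring_top'):
        for d in spot_in(t,p):
            X=np.append(d['xyz'],1);c=np.linalg.inv(p['extrinsics'])@X;u=np.array(p['K'])@c[:3];print(t,np.round(d['xyz'],3),round(d['confidence'],2),np.round(u[:2]/u[2]))
E
python3 -c "
import cv2,numpy as np
cv2.imwrite('pics/both1.png',cv2.vconcat([cv2.imread('pics/top1.png')]))"
```

```text
0.0 [ 0.26192793 -0.56692191  0.22785602] [-2.64595253e+00  1.69223496e+00  1.85029665e-03] 0.09194049295825778
top [[482.65337906265063, 0.0, 261.1710453638412], [0.0, 482.65337906265063, 199.98448778350178], [0.0, 0.0, 1.0]] [[-0.0197, -0.9966, 0.0795, 0.3789], [-0.9998, 0.0196, -0.002, 0.0357], [0.0005, -0.0796, -0.9968, 1.1111], [0.0, 0.0, 0.0, 1.0]]
large_spanner [ 0.331 -0.152  0.041] 0.9 [347. 259.]
large_spanner [0.586 0.251 0.081] 0.75 [160. 144.]
small_spanner [ 0.58  -0.161  0.118] 0.59 [353. 140.]
ring_top [0.588 0.254 0.078] 0.96 [159. 144.]
scene [[475.65837121696444, 0.0, 258.28471181102145], [0.0, 475.65837121696444, 188.3375843423563], [0.0, 0.0, 1.0]] [[-0.6244, 0.6574, -0.4219, 0.9899], [0.7811, 0.5176, -0.3493, 0.4851], [-0.0112, -0.5476, -0.8367, 1.1583], [0.0, 0.0, 0.0, 1.0]]
large_spanner [ 0.614 -0.298  0.059] 0.75 [130. 171.]
large_spanner [ 0.342 -0.151  0.039] 0.74 [232. 141.]
small_spanner [ 0.591 -0.16   0.076] 0.77 [169. 187.]
ring_top [0.589 0.259 0.08 ] 0.74 [294. 275.]
```

View pics/top1.png

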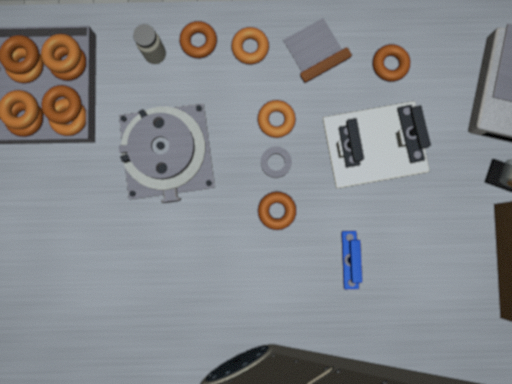

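View pics/scene1.png

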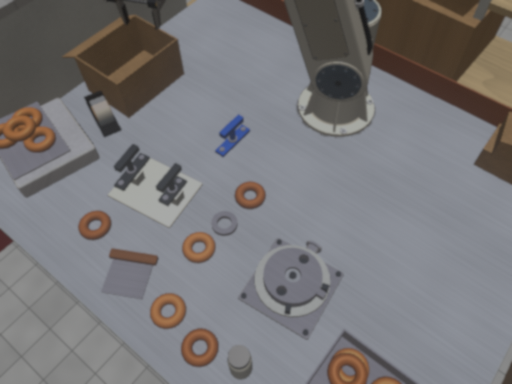

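```bash
python3 - <<'E'
import cv2
a=cv2.imread('pics/top1.png')
b=cv2.imread('pics/scene1.png')
r=lambda i,x,y,w=112,h=84:cv2.resize(i[y:y+h,x:x+w],(400,300),interpolation=cv2.INTER_CUBIC)
cv2.imwrite('pics/crop1.png',cv2.vconcat([cv2.hconcat([r(a,322,100),r(a,110,96,130,110)]),cv2.hconcat([r(b,100,138),r(b,236,225)])]))
E
```

```text
(no output)
```

View pics/crop1.png

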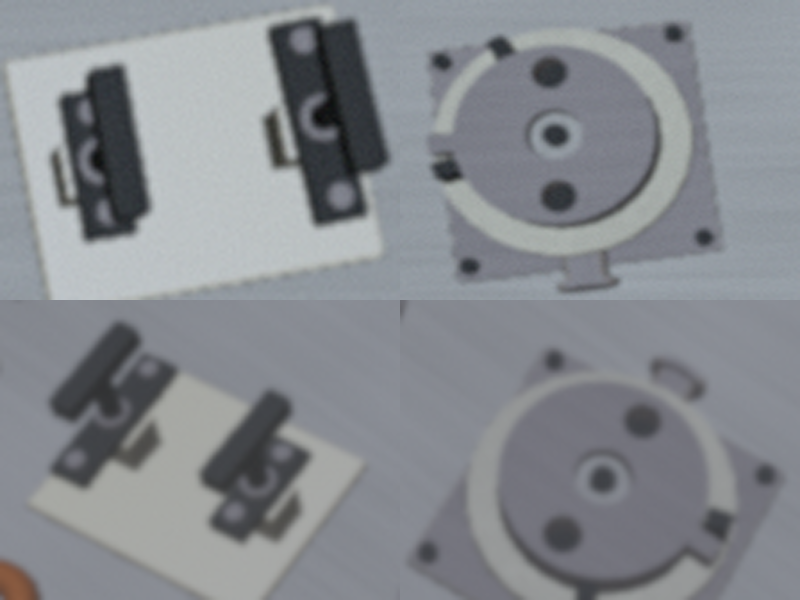

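```bash
cat > h.py <<'E'
from bench import *
import cv2,numpy as np
from scipy.spatial.transform import Rotation as R
def ray(p,T,uv,z):
    d=T[:3,:3]@np.linalg.inv(p['K'])@[uv[0],uv[1],1];o=T[:3,3]
    return o+d*(z-o[2])/d[2]
def tool():
    s=sense();T=np.eye(4);T[:3,:3]=R.from_rotvec(s['tool_rot']).as_matrix();T[:3,3]=s['ee_pos'];return T
def cmd(pos,yaw):
    "shift (cm, tool axes) and turn (deg, rotvec) to TCP pos, pointing down, jaw axis (tool x) at yaw deg in world"
    T=tool();c,s_=np.cos(np.radians(yaw)),np.sin(np.radians(yaw))
    G=np.array([[c,s_,0],[s_,-c,0],[0,0,-1]])
    return np.round(T[:3,:3].T@(np.array(pos)-T[:3,3])*100,2),np.round(R.from_matrix(T[:3,:3].T@G).as_rotvec(degrees=True),2)
E
python3 - <<'E'
from h import *
p=get_image('top');T=np.array(p['extrinsics'])
P=lambda u,z:ray(p,T,u,z)
def seg(a,b,z,n):
    a,b=P(a,z),P(b,z);d=a-b;print(n,np.round((a+b)/2,4),'len',np.round(np.linalg.norm(d),4),'yaw',np.degrees(np.arctan2(d[1],d[0])))
seg((406.6,111.2),(417.5,154.3),.056,'large pins')
seg((346.6,130.8),(351.1,159.6),.056,'small pins')
seg((158.4,122.4),(161.4,168.2),.078,'holes')
print('lug',P((110+440*.325,96+145*.367),.07))
t=tool();print('toolx yaw',np.degrees(np.arctan2(t[1,0],t[0,0])))
q=get_image('wrist');print(np.round(q['tool_from_camera'],3).tolist(),q['K'][0])
E
```

```text
large pins [ 0.6062 -0.304   0.056 ] len 0.0994 yaw 11.524799883314184
small pins [ 0.5809 -0.1629  0.056 ] len 0.0652 yaw 6.837802355028574
holes [0.5846 0.2506 0.078 ] len 0.1008 yaw 3.5263469358750363
lug [0.57340045 0.04915654 0.07      ]
toolx yaw -65.2033714740953
[[1.0, -0.001, 0.0, -0.0], [0.001, 0.971, 0.24, -0.066], [-0.0, -0.24, 0.971, -0.158], [0.0, 0.0, 0.0, 1.0]] [338.04849706   0.         260.9006246 ]
```

```bash
python3 -c "
from h import *
print(cmd([.606,-.304,.26],101.5))"
```

```text
(array([ -9.48, -42.26,  -3.14]), array([  -0. ,    0. , -166.7]))
```

```bash
python3 -m crank '[[[9,-9.5,-42.3,-3.1,0,0,-166],[9,-9.5,-42.3,-3.1,0,0,-166],[9,-9.5,-42.3,-3.1,0,0,-166],[9,-9.5,-42.3,-3.1,0,0,-166],[9,-9.5,-42.3,-3.1,0,0,-166]]]'; python3 -c "
from h import *
print(cmd([.606,-.304,.26],101.5))"
```

```text
t: 1.0
ee_pos: [0.4614, -0.4144, 0.2467]
tool_rot: [3.084, -0.596, 0.001]
contact_force: [1.2, -0.0, 0.1]
opening: 0.0894
(array([  9.3 , -15.63,  -1.32]), array([ 3.0000e-02, -0.0000e+00, -1.2339e+02]))
```

```bash
python3 -m crank '[[[9,9.3,-15.6,-1.3,0,0,-123],[9,9.3,-15.6,-1.3,0,0,-123],[9,9.3,-15.6,-1.3,0,0,-123],[9,9.3,-15.6,-1.3,0,0,-123],[9,9.3,-15.6,-1.3,0,0,-123]]]'; python3 -c "
from h import *
print(cmd([.606,-.304,.26],101.5))"
```

```text
t: 1.5
ee_pos: [0.6094, -0.3011, 0.26]
tool_rot: [3.087, 0.581, 0.003]
contact_force: [-0.7, -1.4, 0.5]
opening: 0.09
(array([-0.42,  0.14, -0.  ]), array([ 9.000e-02, -7.000e-02, -8.019e+01]))
```

```bash
python3 -m crank '[[[9,-0.4,0.1,0,0,0,-80],[9,-0.4,0.1,0,0,0,-80],[9,-0.4,0.1,0,0,0,-80],[9,-0.4,0.1,0,0,0,-80],[9,-0.4,0.1,0,0,0,-80]]]'; python3 -c "
from h import *
print(cmd([.606,-.304,.26],101.5))"
```

```text
t: 2.0
ee_pos: [0.606, -0.3035, 0.2599]
tool_rot: [2.663, 1.666, 0.001]
contact_force: [0.0, -1.2, -0.7]
opening: 0.0901
(array([-0.05,  0.02, -0.01]), array([  0.06,   0.  , -37.43]))
```

```bash
python3 -m crank '[[[9,0,0,0,0,0,-37],[9,0,0,0,0,0,-37],[9,0,0,0,0,0,-37],[9,0,0,0,0,0,-37],[9,0,0,0,0,0,-37]]]'; python3 - <<'E'
from h import *
T=tool();p=get_image('wrist');cv2.imwrite('pics/w1.png',p['pixels'])
C=T@np.array(p['tool_from_camera'])
print(np.round(T,4).tolist())
for d in spot_in('large_spanner',p):print(np.round(d['xyz'],4),d['confidence'])
for d in outline_of('large_spanner',p):
    m=np.argwhere(d['mask']);print(d['confidence'],len(m),m.mean(0))
E
```

```text
t: 2.5
ee_pos: [0.606, -0.3035, 0.2599]
tool_rot: [1.99, 2.43, 0.001]
contact_force: [0.8, 0.4, 0.0]
opening: 0.0898
[[-0.1974, 0.9803, 0.0009, 0.606], [0.9803, 0.1974, -0.0002, -0.3035], [-0.0004, 0.0009, -1.0, 0.2599], [0.0, 0.0, 0.0, 1.0]]
[ 0.5961 -0.3039  0.1205] 0.96
0.72 3706 [168.93550998 263.03669725]
```

View pics/w1.png

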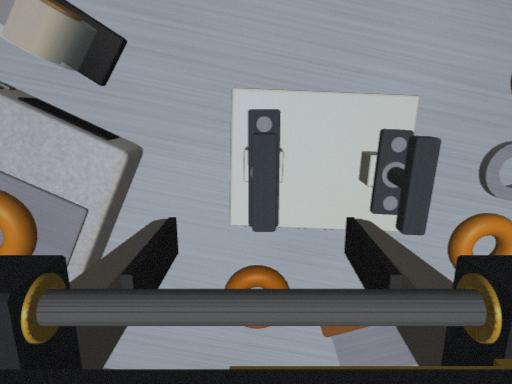

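```bash
python3 - <<'E'
from h import *
T=tool();p=get_image('wrist');C=T@np.array(p['tool_from_camera'])
P=lambda u,z:ray(p,C,u,z)
pin=P((264,124),.056);e=P((264.5,231),.124);t=P((264,133),.124)
print(pin,e,t,np.linalg.norm(e-t))
for a,b in((pin,e),(t,e)):
  d=b-a;y=np.arctan2(d[1],d[0]);u=np.array([np.cos(y),np.sin(y)]);print(np.degrees(y),a[:2]+u*.05*(a is pin)+u*.045*(a is t), b[:2]-u*.045)
print(cmd([.606,-.304,.109],101.5))
E
```

```text
[ 0.55648206 -0.31007013  0.056     ] [ 0.64829863 -0.29224621  0.124     ] [ 0.56071238 -0.30979924  0.124     ] 0.08932781846377828
10.985918818190136 [ 0.60556576 -0.30054174] [ 0.6041233  -0.30082176]
11.332437947858566 [ 0.60483505 -0.30095669] [ 0.60417597 -0.30108877]
(array([-0.05, -0.03, 15.09]), array([ 0.05,  0.02, -0.54]))
```

```bash
python3 -m crank '[[[9,0.25,-0.05,4,0,0,0],[9,0.25,-0.05,8,0,0,0],[9,0.25,-0.05,12,0,0,0],[9,0.25,-0.05,14.5,0,0,0],[9,0.25,-0.05,15.1,0,0,0]]]'; python3 -m crank '[[[0,0,0,0,0,0,0],[0,0,0,0,0,0,0],[0,0,0,0,0,0,0],[0,0,0,0,0,0,0],[0,0,0,0,0,0,0]]]'
```

```text
t: 3.2
ee_pos: [0.6033, -0.3001, 0.1055]
tool_rot: [-1.998, -2.419, 0.001]
contact_force: [0.9, 0.4, 0.1]
opening: 0.09
t: 3.7
ee_pos: [0.6038, -0.3004, 0.1065]
tool_rot: [-1.999, -2.42, 0.001]
contact_force: [-0.1, 0.3, -0.1]
opening: 0.0523
```

```bash
python3 -m crank '[[[0,0,0,0,0,0,0],[0,0,0,0,0,0,0],[0,0,0,0,0,0,0],[0,0,0,0,0,0,0],[0,0,0,0,0,0,0]]]';python3 -m crank '[[[0,0,0,0,0,0,0],[0,0,0,0,0,0,0],[0,0,0,0,0,0,0]]]'
```

```text
t: 4.2
ee_pos: [0.6038, -0.3004, 0.1065]
tool_rot: [-1.999, -2.42, 0.001]
contact_force: [0.5, -0.8, 0.9]
opening: 0.0218
t: 4.5
ee_pos: [0.6038, -0.3004, 0.1065]
tool_rot: [-1.999, -2.42, 0.001]
contact_force: [0.6, -0.3, 0.1]
opening: 0.0218
```

```bash
python3 -m crank '[[[0,0,0,-2,0,0,0],[0,0,0,-6,0,0,0],[0,0,0,-10,0,0,0],[0,0,0,-14.5,0,0,0],[0,0,0,-14.5,0,0,0]]]'; python3 - <<'E'
from h import *
print(cmd([.585,.251,.25],95))
p=get_image('top');cv2.imwrite('pics/t2.png',p['pixels'])
T=np.array(p['extrinsics'])
for t in('ring_top','lock_ring'):
  try:
    for d in spot_in(t,p):print(t,np.round(d['xyz'],4),d['confidence'])
  except Exception as e:print(e)
E
```

```text
t: 5.0
ee_pos: [0.6068, -0.302, 0.2579]
tool_rot: [1.997, 2.417, 0.003]
contact_force: [-0.5, 0.2, -3.8]
opening: 0.0216
(array([54.72,  8.29,  0.63]), array([0.32, 0.2 , 5.88]))
ring_top [0.5862 0.2524 0.0778] 0.76
lock_ring [0.5855 0.2538 0.0745] 0.76
```

```bash
python3 -m crank '[[[0,54,8.3,-2,0,0,6],[0,54,8.3,-2,0,0,6],[0,54,8.3,-2,0,0,6],[0,54,8.3,-2,0,0,6],[0,54,8.3,-2,0,0,6]]]'; python3 - <<'E'
from h import *
print(cmd([.585,.16,.28],95))
E
```

```text
t: 5.65
ee_pos: [0.5925, -0.049, 0.2577]
tool_rot: [-2.119, -2.307, 0.006]
contact_force: [0.4, -0.0, -5.4]
opening: 0.0219
(array([20.9 ,  1.  , -2.16]), array([-0.51, -0.22, -0.15]))
```

```bash
python3 -m crank '[[[0,5,0.2,-0.5,0,0,0],[0,10,0.5,-1,0,0,0],[0,15,0.7,-1.5,0,0,0],[0,19,1,-2.1,0,0,0],[0,21,1,-2.1,0,0,0]]]'; python3 -m crank '[[[0,0,0,0,0,0,0],[0,0,0,0,0,0,0]]]'; python3 - <<'E'
from h import *
T=tool();print(np.round(T,4).tolist())
p=get_image('wrist');cv2.imwrite('pics/w2.png',p['pixels']);np.savez('w2.npz',T=T,C=T@np.array(p['tool_from_camera']),K=p['K'])
E
```

```text
t: 6.15
ee_pos: [0.5836, 0.1645, 0.2774]
tool_rot: [-2.115, -2.308, 0.009]
contact_force: [0.5, -2.2, -4.8]
opening: 0.0218
t: 6.35
ee_pos: [0.5821, 0.1645, 0.2748]
tool_rot: [-2.112, -2.307, 0.015]
contact_force: [-0.6, -0.2, -4.9]
opening: 0.0215
[[-0.0884, 0.9959, -0.0167, 0.5821], [0.9961, 0.0884, 0.0019, 0.1645], [0.0034, -0.0165, -0.9999, 0.2748], [0.0, 0.0, 0.0, 1.0]]
```

View pics/w2.png

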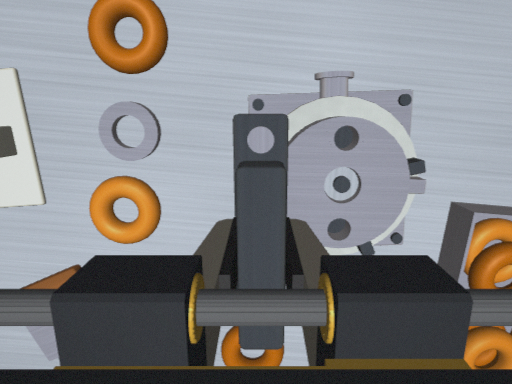

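```bash
python3 - <<'E'
from h import *
z=np.load('w2.npz');p={'K':z['K']};C=z['C'];T=z['T']
g=cv2.cvtColor(cv2.imread('pics/w2.png'),6)
_,m=cv2.threshold(g,85,255,1)
n,l,st,ce=cv2.connectedComponentsWithStats(m)
for i in range(n):
    if 100<st[i,4]<1500:print(st[i],ce[i])
def pick(u):
    i=l[u[1],u[0]];return ce[i]
a,b=ray(p,C,pick((346,138)),.078),ray(p,C,pick((339,229)),.078)
d=b-a;print(a,b,np.linalg.norm(d),'yaw',np.degrees(np.arctan2(d[1],d[0])),'mid',(a+b)/2)
# held pin top, spanner in tool frame: crossbar top plane z_tool = .0505
zt=.0625-.012
def rt(u,zt):
    M=np.linalg.inv(T)@C;d=M[:3,:3]@np.linalg.inv(p['K'])@[u[0],u[1],1];o=M[:3,3];return o+d*(zt-o[2])/d[2]
print('pin in tool',rt((260,139.5),zt),'handle ends',rt((261,163),-.0175),rt((261,347),-.0175))
E
```

```text
[103   0  65  74 494] [149.76518219  50.61538462]
[107  10  35  38 332] [117.82228916  22.51506024]
[398  94  13  12 119] [404.25210084  99.39495798]
[  0 127  17  30 401] [  6.46134663 142.16458853]
[335 126  24  23 416] [346.01682692 136.82211538]
[408 158  17  17 223] [415.86098655 165.67264574]
[333 176  17  17 211] [341.1943128  183.83886256]
[138 180  23  48 103] [154.0776699  201.33009709]
[328 219  22  18 270] [338.94814815 226.67037037]
[ 222  325   64   25 1131] [259.32183908 336.2847038 ]
[238 349  28  15 173] [250.90751445 358.02312139]
[0.53402397 0.24950325 0.078     ] [0.63232961 0.25577197 0.078     ] 0.0985053060549605 yaw 3.648681295315009 mid [0.58317679 0.25263761 0.078     ]
pin in tool [-0.00083851 -0.04828733  0.0505    ] handle ends [-0.00020814 -0.0448915  -0.0175    ] [-0.0003228   0.04462208 -0.0175    ]
```

```bash
python3 -c "
from h import *
print(cmd([.585,.252,.25],93.6))"
```

```text
(array([8.77, 1.05, 2.54]), array([-0.9 , -0.18,  1.41]))
```

```bash
python3 -m crank '[[[0,4,0.5,1.5,-0.5,-0.1,0.7],[0,8,1,2.5,-0.9,-0.2,1.4],[0,8.8,1.05,2.5,-0.9,-0.2,1.4],[0,8.8,1.05,2.5,-0.9,-0.2,1.4],[0,8.8,1.05,2.5,-0.9,-0.2,1.4]]]'; python3 -c "
from h import *
print(cmd([.585,.252,.18],93.6))"
```

```text
t: 6.9
ee_pos: [0.5851, 0.2507, 0.2502]
tool_rot: [2.151, 2.289, -0.002]
contact_force: [0.4, 0.3, -4.2]
opening: 0.0218
(array([0.14, 0.  , 7.02]), array([-0.03,  0.08, -0.02]))
```

```bash
python3 -m crank '[[[0,0.15,0,2.5,0,0,0],[0,0.15,0,5,0,0,0],[0,0.15,0,7,0,0,0],[0,0.15,0,7,0,0,0],[0,0.15,0,7,0,0,0]]]'; python3 - <<'E'
from h import *
print(cmd([.585,.252,.14],93.6))
T=tool();p=get_image('wrist');s=get_image('scene')
cv2.imwrite('pics/w3.png',cv2.hconcat([cv2.resize(p['pixels'][60:320,130:390],(400,400)),cv2.resize(s['pixels'][190:320,230:360],(400,400))]))
E
```

```text
t: 7.4
ee_pos: [0.5854, 0.2509, 0.1808]
tool_rot: [2.152, 2.288, -0.002]
contact_force: [0.2, -0.0, -3.8]
opening: 0.0216
(array([ 0.12, -0.03,  4.08]), array([-0.03,  0.09, -0.1 ]))
```

View pics/w3.png

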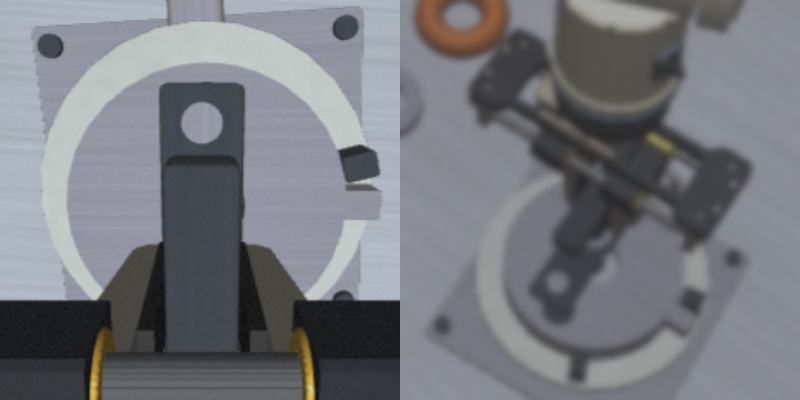

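```bash
python3 -m crank '[[[0,0.1,0,0.6,0,0,0],[0,0.1,0,1.2,0,0,0],[0,0.1,0,1.8,0,0,0],[0,0.1,0,2.3,0,0,0],[0,0.1,0,2.5,0,0,0]]]'
```

```text
t: 8.0
ee_pos: [0.5855, 0.2526, 0.1559]
tool_rot: [2.151, 2.288, -0.001]
contact_force: [-0.3, -0.4, -4.8]
opening: 0.0218
```

```bash
python3 -m crank '[[[0,0,0,0.5,0,0,0],[0,0,0,1,0,0,0],[0,0,0,1.3,0,0,0],[0,0,0,1.5,0,0,0],[0,0,0,1.5,0,0,0]]]'
```

```text
t: 8.5
ee_pos: [0.5856, 0.2526, 0.141]
tool_rot: [2.151, 2.288, -0.001]
contact_force: [-0.4, -1.0, -4.5]
opening: 0.022
```

```bash
python3 -m crank '[[[0,0,0,0.05,0,0,0],[0,0,0,0.1,0,0,0],[0,0,0,0.15,0,0,0]]]'; python3 -c "
from h import *
s=sense();print(s['ee_pos'],s['contact_force'],s['wrist_torque'])"
```

```text
t: 8.8
ee_pos: [0.5858, 0.2527, 0.1407]
tool_rot: [2.151, 2.288, 0.0]
contact_force: [-5.4, -1.9, 11.1]
opening: 0.0215
[0.58580291 0.2526909  0.14070856] [-5.38264852 -1.89308527 11.05170242] [-0.34183243  0.75200572  0.00674107]
```

```bash
python3 -m crank '[[[0,0,0,0,0,0,4],[0,0,0,0,0,0,8],[0,0,0,0,0,0,12],[0,0,0,0,0,0,16],[0,0,0,0,0,0,20]]]'; python3 -c "
from h import *
s=sense();T=tool();print(s['ee_pos'],s['contact_force'],s['wrist_torque'],np.degrees(np.arctan2(T[1,0],T[0,0])))"
```

```text
t: 9.3
ee_pos: [0.5861, 0.253, 0.1409]
tool_rot: [2.517, 1.877, 0.002]
contact_force: [-0.5, 1.4, -2.9]
opening: 0.0221
[0.58608686 0.25300785 0.14089392] [-0.54871937  1.42515243 -2.89955435] [ 0.22418034 -0.10765376  0.54166329] 73.43083209223718
```

```bash
python3 -m crank '[[[0,0,0,0,0,0,4],[0,0,0,0,0,0,8],[0,0,0,0,0,0,12],[0,0,0,0,0,0,16],[0,0,0,0,0,0,20]]]'; python3 -c "
from h import *
s=sense();T=tool();print(s['ee_pos'],s['contact_force'],s['wrist_torque'],np.degrees(np.arctan2(T[1,0],T[0,0])))"
```

```text
t: 9.8
ee_pos: [0.5861, 0.253, 0.1409]
tool_rot: [2.806, 1.409, 0.003]
contact_force: [-1.0, -0.7, -2.8]
opening: 0.0217
[0.58613334 0.25301856 0.14090321] [-1.04709188 -0.7138811  -2.75160115] [-0.03952043  0.01716266  0.56569121] 53.33414267263884
```

```bash
python3 -m crank '[[[0,0,0,0,0,0,3],[0,0,0,0,0,0,6],[0,0,0,0,0,0,9],[0,0,0,0,0,0,12],[0,0,0,0,0,0,14]]]'; python3 - <<'E'
from h import *
s=sense();T=tool();print(s['ee_pos'],s['contact_force'],s['wrist_torque'],np.degrees(np.arctan2(T[1,0],T[0,0])))
p=get_image('wrist');q=get_image('scene')
cv2.imwrite('pics/w4.png',cv2.hconcat([cv2.resize(p['pixels'][60:320,130:390],(400,400)),cv2.resize(q['pixels'][190:320,230:360],(400,400))]))
E
```

```text
t: 10.3
ee_pos: [0.5861, 0.253, 0.1409]
tool_rot: [2.957, 1.055, 0.003]
contact_force: [-1.9, -0.1, -2.3]
opening: 0.0218
[0.5861092  0.25297711 0.14088931] [-1.92683399 -0.07049695 -2.3315116 ] [-0.12344055  0.05516821  0.48947143] 39.266037764526274
```

View pics/w4.png

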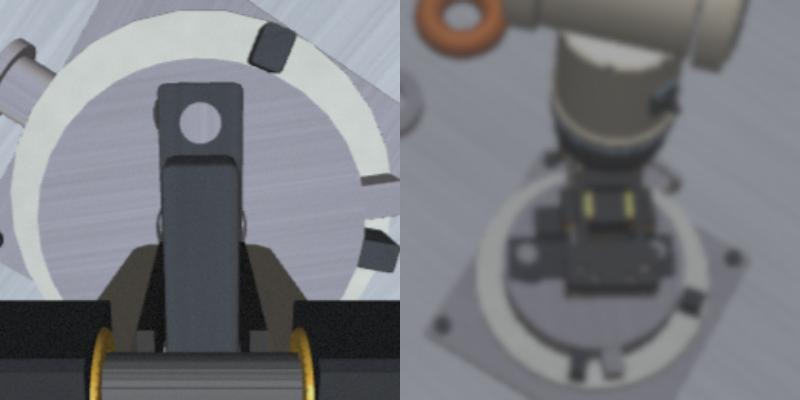

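```bash
python3 -m crank '[[[0,0,0,0,0,0,1],[0,0,0,0,0,0,2],[0,0,0,0,0,0,3],[0,0,0,0,0,0,4],[0,0,0,0,0,0,5]]]'; python3 -c "
from h import *
s=sense();T=tool();print(s['ee_pos'],s['contact_force'],s['wrist_torque'],np.degrees(np.arctan2(T[1,0],T[0,0])))"
```

```text
t: 10.9
ee_pos: [0.5861, 0.253, 0.1409]
tool_rot: [3.001, 0.925, 0.003]
contact_force: [-0.2, -0.5, -2.9]
opening: 0.022
[0.58608404 0.25295274 0.14087274] [-0.23303138 -0.52132258 -2.91835064] [-0.0974075   0.03436434  0.40186018] 34.25525741972118
```

```bash
python3 -m crank '[[[0,0,0,0,0,0,1],[0,0,0,0,0,0,2],[0,0,0,0,0,0,3]]]'; python3 -c "
from h import *
s=sense();T=tool();print(s['ee_pos'],s['contact_force'],s['wrist_torque'],np.degrees(np.arctan2(T[1,0],T[0,0])))"
```

```text
t: 11.2
ee_pos: [0.5861, 0.2529, 0.1409]
tool_rot: [3.025, 0.844, 0.003]
contact_force: [-0.6, -0.6, -3.0]
opening: 0.0218
[0.58608207 0.25292663 0.14085458] [-0.57270674 -0.55267911 -2.95678341] [-0.09816306  0.10549189  0.55304835] 31.172832725730256
```

```bash
python3 -m crank '[[[0,0,0,0,0,0,1],[0,0,0,0,0,0,2]]]'; python3 -c "
from h import *
s=sense();T=tool();print(s['contact_force'],s['wrist_torque'],np.degrees(np.arctan2(T[1,0],T[0,0])))"
python3 -m crank '[[[0,0,0,0,0,0,1],[0,0,0,0,0,0,2]]]'; python3 - <<'E'
from h import *
s=sense();T=tool();print(s['contact_force'],s['wrist_torque'],np.degrees(np.arctan2(T[1,0],T[0,0])))
p=get_image('wrist')
cv2.imwrite('pics/w5.png',cv2.resize(p['pixels'][140:260,310:430],(480,480),interpolation=2))
E
```

```text
t: 11.4
ee_pos: [0.5861, 0.2529, 0.1409]
tool_rot: [3.039, 0.79, 0.003]
contact_force: [-0.1, -0.5, -2.3]
opening: 0.0222
[-0.13355214 -0.47936566 -2.32239646] [-0.09045183 -0.05052515  0.97940892] 29.13465943842692
t: 11.6
ee_pos: [0.5862, 0.2529, 0.1409]
tool_rot: [3.052, 0.735, 0.004]
contact_force: [0.1, -0.1, -2.8]
opening: 0.0226
[ 0.11142764 -0.11555562 -2.77818597] [-0.105511   -0.03883811  1.14419142] 27.074547465194254
```

View pics/w5.png

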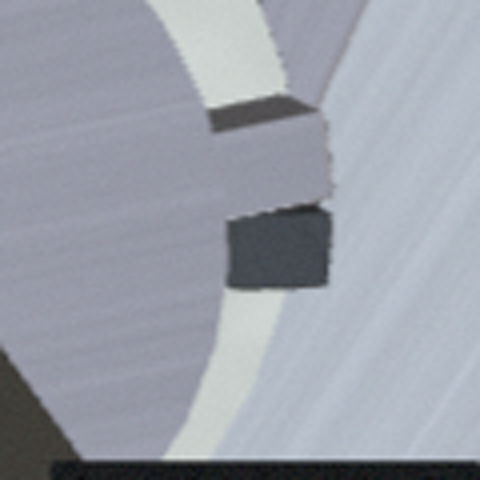

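```bash
python3 -m crank '[[[0,0,0,0,0,0,-1.5],[0,0,0,0,0,0,-2.5],[2.6,0,0,0,0,0,-2.5],[4,0,0,0,0,0,-2.5],[5,0,0,0,0,0,-2.5]]]'; python3 -m crank '[[[6,0,0,0,0,0,0],[6,0,0,0,0,0,0],[6,0,0,0,0,0,0],[6,0,0,0,0,0,0]]]'
```

```text
t: 12.15
ee_pos: [0.5866, 0.2531, 0.1413]
tool_rot: [3.037, 0.799, 0.005]
contact_force: [0.8, -0.1, -0.1]
opening: 0.04
t: 12.55
ee_pos: [0.5867, 0.2531, 0.1413]
tool_rot: [3.037, 0.799, 0.005]
contact_force: [0.1, -0.4, -0.2]
opening: 0.0601
```

```bash
python3 -m crank '[[[6,0,0,-3,0,0,0],[6,0,0,-7,0,0,0],[6,0,0,-11,0,0,0],[6,0,-2,-15,0,0,0],[6,0,-6,-16,0,0,0]]]'; python3 -m crank '[[[6,-4,-3,0,0,0,0],[6,-8,-6,0,0,0,0],[6,-12,-9,0,0,0,0],[6,-16,-9,0,0,0,0],[6,-16,-9,0,0,0,0]]]'; python3 - <<'E'
from h import *
p=get_image('wrist');q=get_image('top');s=get_image('scene')
cv2.imwrite('pics/f.png',cv2.hconcat([cv2.resize(q['pixels'][90:210,100:220],(400,400)),cv2.resize(s['pixels'][190:320,230:360],(400,400))]))
cv2.imwrite('pics/f2.png',p['pixels'])
for t in('large_spanner','small_spanner','ring_top'):
    for d in spot_in(t,q):print(t,np.round(d['xyz'],3),d['confidence'])
E
```

```text
t: 13.05
ee_pos: [0.559, 0.3052, 0.3065]
tool_rot: [3.039, 0.794, 0.017]
contact_force: [0.1, 1.1, 0.4]
opening: 0.0601
t: 13.55
ee_pos: [0.3714, 0.3038, 0.3045]
tool_rot: [3.037, 0.798, 0.014]
contact_force: [0.2, -0.1, -0.1]
opening: 0.0597
large_spanner [0.584 0.248 0.096] 0.77
large_spanner [ 0.332 -0.154  0.038] 0.66
small_spanner [ 0.579 -0.154  0.121] 0.58
ring_top [0.576 0.25  0.076] 0.94
```

View pics/f.png

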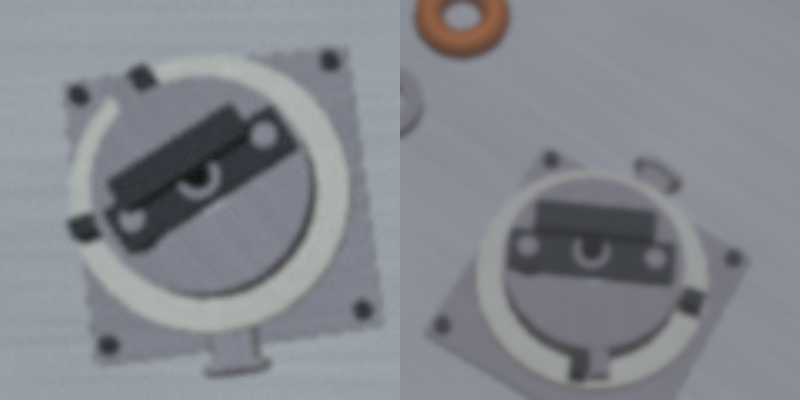

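View pics/f2.png

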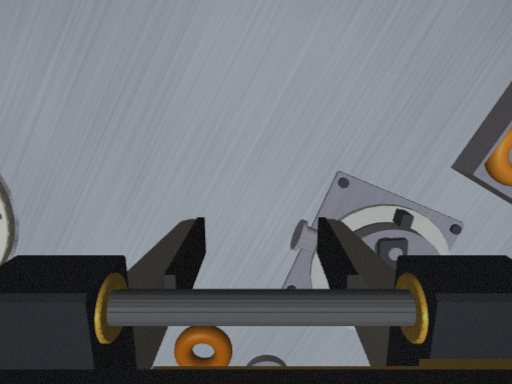

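```bash
python3 -c "
from bench import *
print(sign_off())"
```

```text
the job is handed in; nothing more can be done
None
```

The large steel spanner is standing in the lock ring's two holes with the ring's lug against the stop. I handed the job in at about 13.8 s.

- **Pick:** I took the large spanner from the white rest by its T-handle. Its pins measured 99 mm apart, against 65 mm on the small one. I did not touch the small spanner or the blue look-alike.
- **Seating:** Before turning, I lowered it until the crossbar met the ring's top face. The tool stood at 0.1407 m where 0.1405 m was expected, and the vertical force rose by about 15 N.
- **Turning:** I turned it about 66° clockwise. Torque rose from about 0.5 to 1.1 N m as the lug reached the stop, and a close crop showed the lug touching the post. I then eased back 2.5° within the hole slack, opened the fingers and lifted clear.

**Last checks:** The top and scene pictures show the lug at the post and the spanner upright and seated on the ring, with the gripper about 0.2 m away. The small spanner was still detected on the rest.

**Disagreements:**
- The last `ring_top` fix was about 10 mm off in x from the earlier ones, probably because the spanner covers part of the ring.
- The fingers spread from about 21.8 to 22.6 mm at the stop, so the handle may have twisted slightly in the grip.

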